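# Collapse the air sampler's telescoping probe and load one dish from the nested stack

### The job

Make the bench air sampler ready: push its telescoping probe fully home, innermost section first, so that no thicker section moves in before the thinner one in front of it is all the way home. Then lift only the top dish off the nested stack and set it upright in the round seat on top of the sampler's housing; leave the other two dishes nested where they stand, and do not disturb the other things on the bench.

Things in the scene. Friction and masses are not known exactly. Their poses are not given: they have to be found in the camera images.
- sampler: the air sampler, fixed: a white box 100 x 92 mm, 70 mm high, origin at the centre of its underside; x points level along its telescoping probe, from the housing out to the tip, z up. The probe leaves the +x face 50 mm above the bench: a fixed barrel (53 mm thick, ending in a 58 mm flange, face at x = 100 mm), then three sliding sections, each thinner than the last, each with a collar on its outer end
- dish_seat (a point): centre of the round dish seat's floor on top of the sampler's housing, 70 mm above the bench; the seat is edged by a raised aluminium ring of 48 mm inner and 54 mm outer diameter, 6 mm high. x points along the probe to its tip, z up
- inner_tube (a joint): how far the innermost (thinnest, outermost-reaching) section stands out of the middle one, m: 0 = fully home, at most 0.044. Tube 23 mm thick; its end is a flat disc 32 mm in diameter, 12 mm thick. It slides with about 1.5 N and stays where it is left. Pushing the end disc moves this section alone until it is home, then the middle section with it, then the outer section
- middle_tube (a joint): how far the middle section stands out of the outer one, m: 0 = fully home, at most 0.044. Tube 33 mm thick, collar 41 mm in diameter, 8 mm thick. It slides with about 4.5 N
- outer_tube (a joint): how far the outer (thickest) sliding section stands out of the fixed barrel, m: 0 = fully home, at most 0.044. Tube 43 mm thick, collar 50 mm in diameter, 8 mm thick. It slides with about 8 N
- probe_tip (a point): centre of the flat outer face of the innermost section's end disc, 50 mm above the bench; its x axis points outwards along the probe, away from the housing. With all sections home it lies 128 mm from the seat centre along the probe (plus the three joint values otherwise)
- middle_collar (a point): centre of the outer face of the middle section's collar; with the sections home it lies 116 mm from the seat centre along the probe
- outer_collar (a point): centre of the outer face of the outer section's collar; with the sections home it lies 108 mm from the seat centre along the probe
- dish_top: top one of three alike round aluminium dishes, nested. Each is 24 mm high, 28 mm across at the foot, flaring to an upright rim band 52 mm in outer diameter that takes up its top 8 mm (16 to 24 mm above the origin); open above, inside it a 20 mm wide boss on which the next dish rests. Origin: centre of its underside; z up
- dish_middle: second dish of the stack. Nested, each dish stands 13 mm higher than the one below: there is a 5 mm gap between the rim bands, and only the top 13 mm of a dish stand above the rim of the one below. Origin: centre of its underside, 13 mm above the lowest dish's
- dish_bottom: lowest dish of the stack; like the beaker, bottle and loupe it stands on the flat perforated drain tray, whose top is 6 mm above the bench; origin: centre of its underside
- beaker: bystander: glass beaker, 45 mm in diameter, 58 mm high; origin: centre of its underside
- dev_bottle: bystander: white bottle with blue cap, 48 mm in diameter, 102 mm high; origin: centre of its underside
- loupe: bystander: black-topped measuring loupe, 34 mm in diameter, 42 mm high, standing a short way beyond the probe's tip; origin: centre of its underside
- shipper: bystander: flat round wafer clamshell, 65 x 58 x 11 mm, beside the probe; origin: centre of its underside
- petri: bystander: clear covered petri dish, 60 mm in diameter, 15 mm high, beside the probe; origin: centre of its underside
Not all that is in view belongs to the job. What is shaped like the dish_top but yellow is not meant.

How it is judged:
On the way, in this order (a step that is already met when the one before it is completed fails the run):
1. the innermost section is fully home (value of joint inner_tube below 0.003 m), for 0.05 s.
2. then the middle section is fully home (value of joint each of inner_tube, middle_tube below 0.003 m), for 0.05 s.
3. then the outer section is fully home (all of step 2 and value of joint outer_tube below 0.003 m), for 0.05 s.
4. then the top dish stands upright in the seat (horizontal distance between dish_top and dish_seat below 0.01 m and z of dish_top in the frame of dish_seat between -0.003 and 0.003 m and angle between dish_top's own z axis and vertical below 0.1 rad and linear speed of dish_top below 0.02 m/s), for 0.2 s.
At the end, for the whole second after the job is handed in: All three probe sections are within 3 mm of fully home; the top dish stands upright (within 0.1 rad), at rest, in the seat on the housing, within 10 mm of its centre and its foot within 3 mm of the seat's floor; the other two dishes stand upright and nested, within 30 mm of where the stack stood (all of step 3 and all of step 4 and z of dish_middle in the frame of dish_bottom below 0.016 m and horizontal distance between dish_middle and dish_bottom below 0.008 m and distance of dish_bottom from where it was at the start of the episode below 0.03 m and angle between dish_bottom's own z axis and vertical below 0.1 rad and angle between dish_middle's own z axis and vertical below 0.15 rad); the robot touches nothing.
It fails at once if a thicker section is pushed in (over 6 mm) while the thinner one in front of it is not home ((distance of middle_collar from where it was at the start of the episode above 0.006 m and value of joint inner_tube above 0.004 m) or (distance of outer_collar from where it was at the start of the episode above 0.006 m and value of joint middle_tube above 0.004 m)).
It fails at once if the second dish is dragged up with the top one (z of dish_middle in the frame of dish_bottom above 0.02 m).
It fails at once if the stack's lower dishes are lifted or pushed away (over 30 mm) (distance of any of dish_bottom, dish_middle from where it was at the start of the episode above 0.03 m).
It fails at once if a bystander is pushed more than 25 mm or knocked over (distance of any of beaker, dev_bottle, loupe, shipper, petri from where it was at the start of the episode above 0.025 m or angle between any of beaker, dev_bottle, loupe, shipper, petri's own z axis and vertical above 0.4 rad).
It fails at once if the top dish is tipped over (angle between dish_top's own z axis and vertical above 0.6 rad).
It also fails if it takes over 51 s, if anything falls off the work surface, if the arm or the gripper's body presses on something with over 40 N, if the wrist force passes 120 N, or if a joint passes its speed limit or range.

### The arm

A 7-joint arm with a two-finger parallel gripper is mounted at the origin on a cart in front of the work surface, level with it; the furniture and walls round the work are solid. World frame = base frame: x ahead of the robot, y to its left, z up, the work surface at z = 0. Lengths are in m, angles in rad, forces in N, time in s.
With the tool pointing down it reaches from about 0.425 to 0.95 m from the base axis. Payload 4.7 kg.
Tool frame: the origin (TCP) lies between the finger pads; the fingertips stand 25 mm ahead of it and the grasp point (between the pads) lies 6 mm ahead of it; z points along the fingers, y is the line along which they close (so a half turn about z gives the same grasp; the last joint's range is limited). The gripper opens to 85 mm and grips with 20 to 120 N. Pads are 22 mm wide; open, the fingers measure 114 mm over their backs; the gripper's body (76 mm by 85 mm) begins 54 mm behind the grasp point. The pads swing forward as they close: fully open they stand 13 mm farther back than shut.
Start: joints at [1.198, 0.469, -0.049, 1.532, 0.024, 1.141, -0.082], TCP at [0.228, -0.635, 0.256] pointing down, gripper open.
Joint ranges: [-2.59, 2.59], [-0.33, 1.99], [-1.39, 1.29], [0.1, 2.45], [-1.04, 4.18], [0.21, 1.99], [-2.66, 2.66]. Speed limits (rad/s): [2.57, 2.57, 3.14, 3.14, 3.14, 3.14, 3.14].

### API

Orientations are given as a 3x3 rotation matrix whose columns are the frame's x, y, z axes.
In Python, from rig import * gives the robot as it stands. Calls block until the motion is done:
- movep(position, orientation): joint-space move of the TCP to a pose.
- move_l(position, attitude=None, feed=0.15, until_force=None): straight line of the TCP; attitude=None keeps the orientation; feed is the mean speed in m/s. With until_force (N) it stops when the force on the tool has changed by that much, and returns True; else False.
- move_joints(angles): joint-space move.
- command_gripper(opening, newtons=None): finger opening in m; newtons is the grip in N (None keeps the last); returns when the fingers have stopped.
- sleep(seconds).
- inverse_kinematics(position, orientation): joint angles nearest the present ones, or None.
- sense(): the state.
- camera(name): name is "scene" or "top" or "wrist"; returns (picture, depth): 384x512x3 uint8, red, green, blue; 384x512 float32, m along the optical axis (not along the pixel's ray), 0 where there is no reading.
- camera_params(name): a dict with "K" (3x3 intrinsics, pixels), "dist" ([k1, k2, p1, p2, k3] as OpenCV has them; the pictures are not rectified), "position" and "rotation" of the camera in the world; the wrist camera has in their place "tool_from_camera" (4x4, takes a point from camera to tool coordinates, whose origin is the TCP and whose axes are the flange's). Camera axes: x right, y down, z forward; pixel columns grow to the right and rows downward; lengths in m; the calibration is good to about 2 mm. A picture is of the moment at which its call begins: read the wrist's pose just before it. camera_params takes no time and is no camera call.
A pose or a line that the arm cannot do raises Unreachable and nothing moves.
- finish_job(): hands the job in; it is judged then, once.
The state is a dict: "time_s": time; "joint_pos": joint angles; "qd": joint speeds; "joint_efforts": joint torques, N m; "position": TCP position; "tcp_rot": TCP orientation; "wrist_force": force on the tool from outside, world axes, zero at the start; "ft_torque": the same for the moment, N m; "finger_gap": finger opening in m; "gripper_force": force on a finger pad.
Only numpy, scipy, OpenCV 4.12 (cv2) and the standard library are available. Lean on these libraries where they do the work, as an engineer would, in place of code of your own. Each camera call takes 0.05 s, during which the arm holds its last target. There are 200 camera calls.

## Working session

There is one attempt and no reset: what is moved stays moved. The work goes in short steps, each a Python script; the robot and the scene stay as the last script left them, time stands still between calls to the robot, and variables do not carry over. Pictures are saved under pics/ and viewed, at most 10 in all, crops included, and the job is handed in when it is done.

```bash
ls; mkdir -p pics
cat > h.py <<'E'
from rig import *
import numpy as np, cv2
def cam(n):
    s=sense(); im,d=camera(n); p=camera_params(n); K=np.array(p["K"]); D=np.array(p["dist"])
    if n=="wrist":
        T=np.eye(4); T[:3,:3]=s["tcp_rot"]; T[:3,3]=s["position"]; T=T@np.array(p["tool_from_camera"]); R,t=T[:3,:3],T[:3,3]
    else: R,t=np.array(p["rotation"]),np.array(p["position"])
    return im,d,K,D,R,t
def ray(c,uv,z):
    im,d,K,D,R,t=c
    q=cv2.undistortPoints(np.array(uv,float).reshape(-1,1,2),K,D).reshape(-1,2)
    v=np.c_[q,np.ones(len(q))]@R.T
    return t+v*((z-t[2])/v[:,2])[:,None]
def cloud(c):
    im,d,K,D,R,t=c
    v,u=np.mgrid[:384,:512]
    q=cv2.undistortPoints(np.stack([u,v],-1).reshape(-1,1,2).astype(float),K,D).reshape(-1,2)
    P=(np.c_[q,np.ones(len(q))]*d.reshape(-1,1))@R.T+t
    P[d.ravel()==0]=np.nan
    return P.reshape(384,512,3)
def save(n,im,s=1.5):
    cv2.imwrite("pics/"+n+".png",cv2.resize(im[...,::-1],None,fx=s,fy=s,interpolation=cv2.INTER_CUBIC))
E
python3 - <<'E'
from h import *
for n in("scene","top"):
    c=cam(n); save(n,c[0]); print(n,c[5],c[4].round(2).tolist(),c[2].round(0).tolist())
    np.savez(n,im=c[0],d=c[1],K=c[2],D=c[3],R=c[4],t=c[5])
print(sense()["time_s"])
E
```

```text
pics
scene [ 1.00418543 -0.19873304  0.82289473] [[0.13, 0.87, -0.48], [0.99, -0.11, 0.06], [-0.0, -0.49, -0.87]] [[375.0, 0.0, 258.0], [0.0, 375.0, 187.0], [0.0, 0.0, 1.0]]
top [ 0.37279491 -0.12259258  1.31573175] [[0.01, -0.99, 0.17], [-1.0, -0.02, -0.02], [0.03, -0.17, -0.99]] [[458.0, 0.0, 254.0], [0.0, 458.0, 192.0], [0.0, 0.0, 1.0]]
0.1
```

View pics/scene.png

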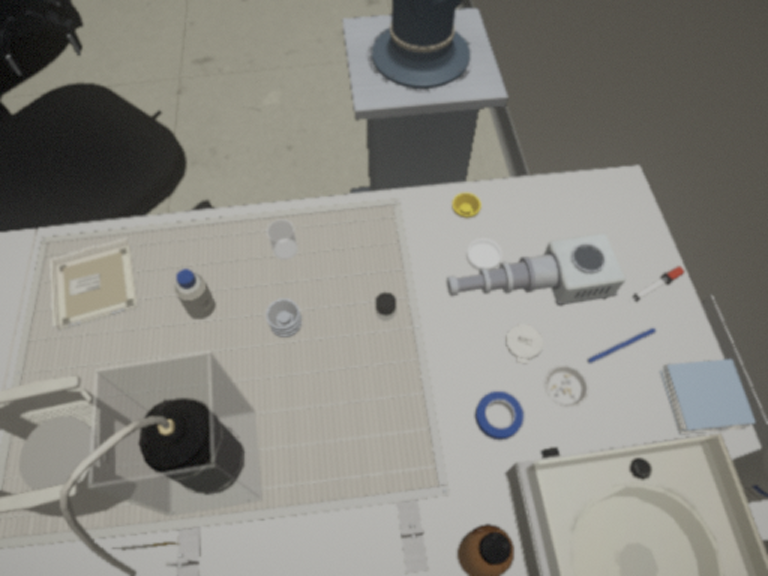

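View pics/top.png

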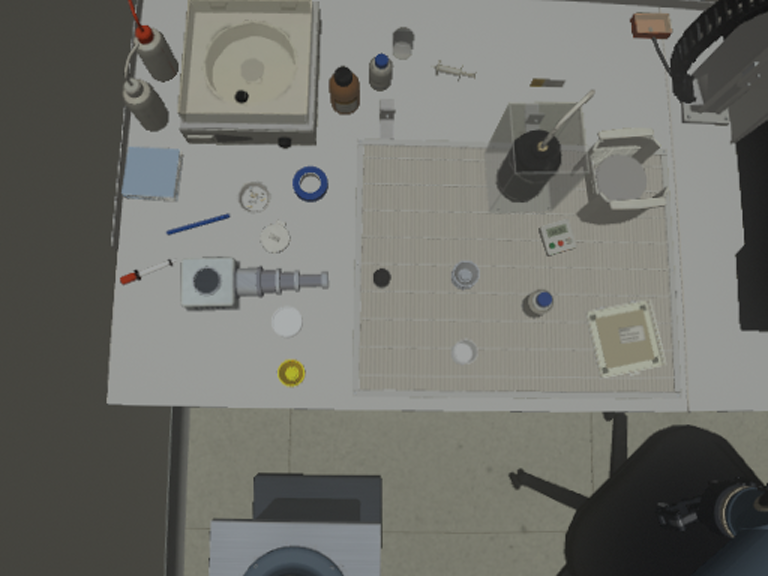

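The top view (pixels ×1.5) shows the housing at (208,282) with its probe running to the tip at (328,281). The loupe is at (381,278), the dish stack at (465,275), the bottle at (540,300) and the beaker at (464,352). The candidates for the dish are the aluminium stack at (465,275) and the yellow decoy at (291,373). The stack fits: it is aluminium, nested and on the tray.

Run:
```python
from h import *
f=np.load("top.npz"); c=[f[k] for k in("im","d","K","D","R","t")]
for n,uv,z in [("seat",(207,281),.076),("tip",(328,280),.05),("loupe",(381,278),.048),("stack",(465,273),.056),("bottle",(544,299),.108),("beaker",(464,352),.01),("petri?",(287,322),.015),("ship",(275,237),.011),("yellow",(291,373),.02)]:
    u=np.array(uv)/1.5; print(n,ray(c,u,z).round(4)[0])
P=cloud(c)
for n,(a,b,e,g) in {"probe":(245,270,335,292),"box":(175,250,240,310),"stack":(445,255,485,293),"loupe":(370,265,393,290)}.items():
    q=P[int(b/1.5):int(g/1.5),int(a/1.5):int(e/1.5)].reshape(-1,3); h=q[q[:,2]>.02]
    h=q[q[:,2]>.03]; print(n,len(h),np.nanmin(h,0).round(3),np.nanmax(h,0).round(3),np.nanmedian(h,0).round(3))
    if n=="probe":
        t=h[h[:,2]>.04]; vx,vy,x,y=cv2.fitLine(t[:,:2].astype(np.float32),cv2.DIST_HUBER,0,.01,.01).ravel(); print("dir",vx,vy,x,y)
im=c[0][160:240,110:340]; save("crop",im,3.4)
```

```text
seat [0.5892 0.1671 0.076 ]
tip [ 0.5997 -0.0538  0.05  ]
loupe [ 0.6057 -0.153   0.048 ]
stack [ 0.6168 -0.3104  0.056 ]
bottle [ 0.5619 -0.446   0.108 ]
beaker [ 0.472  -0.3145  0.01  ]
petri? [0.5234 0.024  0.015 ]
ship [0.69   0.0541 0.011 ]
yellow [0.4267 0.0127 0.02  ]
probe 672 [ 0.575 -0.053  0.042] [0.619 0.1   0.083] [0.595 0.035 0.067]
dir 0.035216633 -0.9993797 0.5952185 0.030112265
box 1300 [0.542 0.108 0.03 ] [0.639 0.22  0.083] [0.586 0.164 0.07 ]
stack 286 [ 0.591 -0.337  0.03 ] [ 0.64  -0.287  0.062] [ 0.616 -0.312  0.047]
loupe 119 [ 0.593 -0.17   0.031] [ 0.625 -0.139  0.054] [ 0.607 -0.153  0.046]
```

View pics/crop.png

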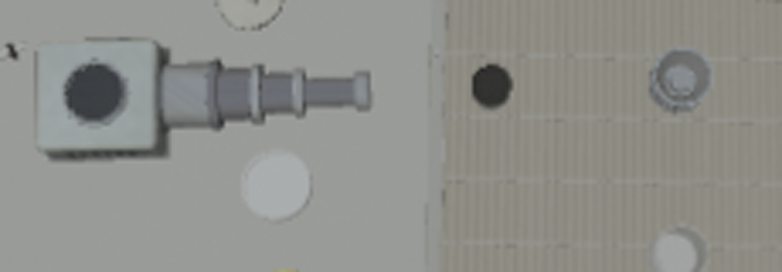

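```bash
cat >> h.py <<'E'
def down(yaw):  # tool x axis at world yaw, z down
    a=np.array([np.cos(yaw),np.sin(yaw),0]); z=np.array([0,0,-1.]); return np.c_[a,np.cross(z,a),z]
d=np.array([.042,-.9991,0]); seat=np.array([.5895,.167,.07]); ya=np.arctan2(d[1],d[0])
E
python3 - <<'E'
from h import *
s=sense(); print(s["tcp_rot"].round(2) if hasattr(s["tcp_rot"],'round') else s["tcp_rot"])
p=np.array([.5995,-.054,0])+d*.033
for k in (0,1,2,-1):
    R=down(ya+k*np.pi/2)
    for P in [p+[0,0,.2],p+[0,0,.05],[.6165,-.311,.07],seat+[0,0,.04]]:
        q=inverse_kinematics(P,R); print(k,None if q is None else np.round(q,2))
R=down(ya) if inverse_kinematics(p+[0,0,.2],down(ya)) is not None else down(ya+np.pi)
q=[(inverse_kinematics(p+[0,0,.2],r),r) for r in(down(ya),down(ya+np.pi))]
q=[x for x in q if x[0] is not None]; R=min(q,key=lambda x:np.abs(np.array(x[0])-s["joint_pos"]).max())[1]
movep(p+[0,0,.2],R); command_gripper(0,40)
c=cam("wrist"); save("w1",c[0],1.2); np.savez("w1",im=c[0],d=c[1],K=c[2],D=c[3],R=c[4],t=c[5]); print(sense()["time_s"],sense()["position"],np.array(sense()["tcp_rot"]).round(2))
E
```

```text
[[ 0.94  0.34 -0.  ]
 [ 0.34 -0.94  0.  ]
 [-0.   -0.   -1.  ]]
0 [-0.67  0.65  1.11  1.8  -0.65  1.11 -2.43]
0 [-0.64  0.93  1.1   1.9  -1.01  1.   -2.16]
0 [ 0.25  0.69  0.24  1.65 -0.2   0.82 -2.53]
0 [ 0.42  0.87 -1.18  1.78  0.89  1.14  2.12]
1 [ 0.33  0.43 -0.34  1.75  0.17  0.99 -1.6 ]
1 [ 0.23  0.61 -0.22  1.85  0.19  0.7  -1.62]
1 [ 0.47  0.68 -0.1   1.64  0.09  0.83 -1.19]
1 [ 0.04  0.59 -0.54  1.8   0.38  0.86 -2.2 ]
2 [ 0.54  0.49 -0.63  1.74  0.33  1.03 -0.17]
2 [ 0.48  0.67 -0.56  1.84  0.5   0.77 -0.31]
2 [ 0.65  0.71 -0.37  1.63  0.32  0.86  0.2 ]
2 [ 0.22  0.67 -0.8   1.79  0.58  0.94 -0.79]
-1 [ 0.64  0.53 -0.78  1.73  0.42  1.06  1.33]
-1 [ 0.56  0.71 -0.69  1.83  0.6   0.82  1.18]
-1 [ 0.83  0.78 -0.66  1.61  0.56  0.94  1.59]
-1 [ 0.23  0.67 -0.81  1.79  0.59  0.95  0.77]
3.2833 [ 0.60090364 -0.0869351   0.20000784] [[-0.04  1.    0.  ]
 [ 1.    0.04  0.  ]
 [ 0.    0.   -1.  ]]
```

View pics/w1.png

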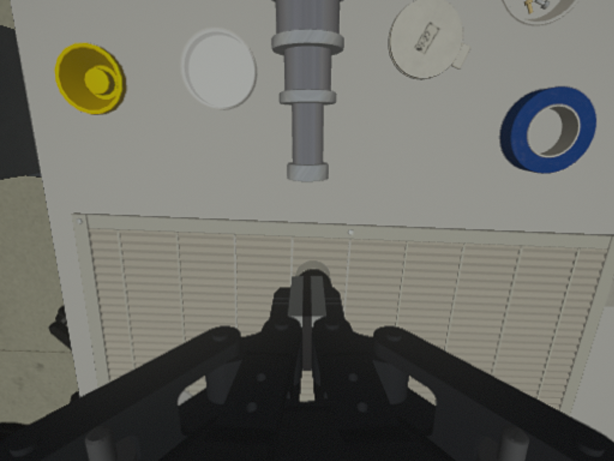

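The wrist view (×1.2) shows the probe running straight up the picture with its end disc at (308,172), in line with the shut fingers at x≈307. The loupe sits beneath the fingers at (312,268).

Run:
```python
from h import *
f=np.load("w1.npz"); c=[f[k] for k in("im","d","K","D","R","t")]
print(ray(c,np.array([[308,166],[307,94],[308,36],[312,268]])/1.2,.066).round(4))
s=sense(); p=np.array(s["position"])
move_l([p[0],p[1],.05],feed=.12)
w0=np.array(sense()["wrist_force"]); a=p*[1,1,0]+[0,0,.05]
tot=.125
hit=move_l(a-d*tot,feed=.035,until_force=20)
s=sense(); q=np.array(s["position"]); print(hit,q,np.array(s["wrist_force"])-w0,"dist to seat",-(seat-q)@d, s["time_s"])
save("scene2",cam("scene")[0][120:240,270:430],4.5)
```

```text
[[ 0.5994 -0.0422  0.066 ]
 [ 0.5966  0.0058  0.066 ]
 [ 0.5958  0.0407  0.066 ]
 [ 0.6059 -0.1206  0.066 ]]
False [0.59587185 0.03034669 0.04993533] [  0.36826678 -16.93869357   5.31088671] dist to seat 0.13679793948773433 8.4083
```

View pics/scene2.png

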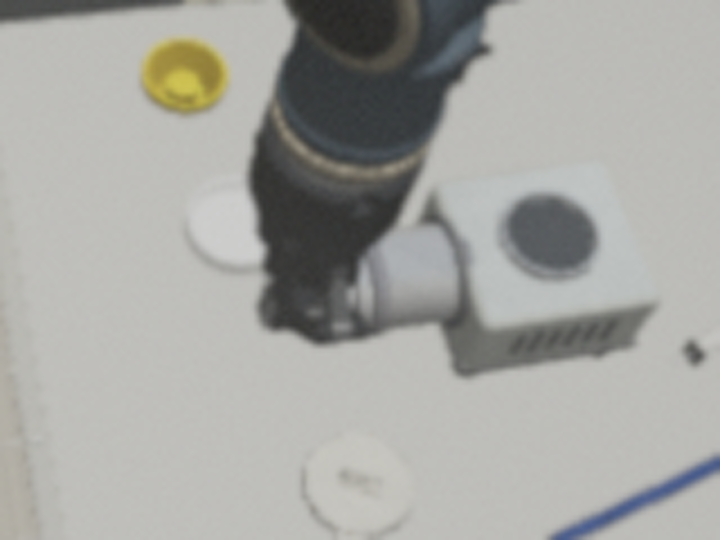

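The crop shows only the barrel and flange, with the collars bunched against them at (365,290). I'll confirm with a small nudge, then back off and look.

Run:
```python
from h import *
q0=np.array(sense()["position"]); h=move_l(np.array([.5957,.038,.05])-d*.005,feed=.03,until_force=15); q=np.array(sense()["position"])
print(h,q-q0,sense()["wrist_force"])
move_l(q+d*.04,feed=.15); p=np.array(sense()["position"]); move_l([p[0],p[1],.17],feed=.3)
c=cam("wrist"); np.savez("w2",im=c[0],d=c[1],K=c[2],D=c[3],R=c[4],t=c[5]); save("w2",c[0],1.2)
P=np.array([.6165,-.311,.2]); st=down(ya+np.pi)
movep(P-d*.0+[0,0,0],st)
c=cam("wrist"); np.savez("w3",im=c[0],d=c[1],K=c[2],D=c[3],R=c[4],t=c[5]); 
im=np.vstack([cv2.resize(np.load("w2.npz")["im"],(390,292)),cv2.resize(c[0],(390,292))]); save("w23",im,1)
print(sense()["time_s"],sense()["position"])
```

```text
False [-2.27160469e-05  3.36373816e-04 -2.54541859e-05] [ -0.59388522 -25.81197482   8.77007199]
11.0917 [ 0.61725346 -0.30772433  0.19983839]
```

View pics/w23.png

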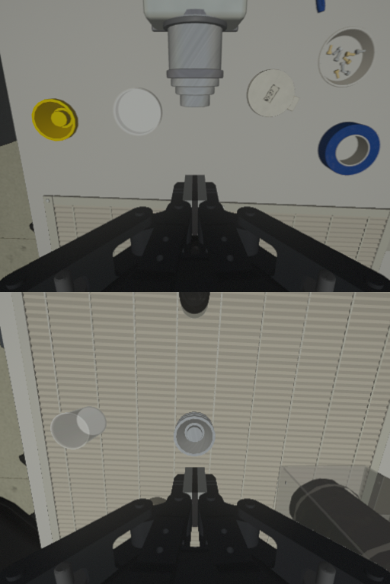

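The top half shows the sections telescoped fully home at (195,95), with a solid stop at 26 N. The bottom half shows the stack at (195,433), clear of its neighbours. Next I'll measure the rim from the cloud and calibrate fingertip height by touching the tray with a 52 mm gap.

Run:
```python
from h import *
f=np.load("w3.npz"); c=[f[k] for k in("im","d","K","D","R","t")]; P=cloud(c).reshape(-1,3)
t=P[(np.abs(P[:,0]-.6165)<.045)&(np.abs(P[:,1]+.311)<.045)]
for lo,hi in((.05,.066),(.03,.05)):
    h=t[(t[:,2]>lo)&(t[:,2]<hi)]; print(len(h),cv2.minEnclosingCircle(h[:,:2].astype(np.float32)),np.percentile(h[:,2],[5,50,95]).round(4))
command_gripper(.052,20)
r=np.array(sense()["tcp_rot"]); 
move_l([.618,-.229,.10],down(ya+np.pi),feed=.25); 
move_l([.618,-.229,.05],feed=.15)
hit=move_l([.618,-.229,.015],feed=.03,until_force=4); s=sense(); print(hit,s["position"],s["finger_gap"],s["wrist_force"])
p=np.array(s["position"]); move_l([p[0],p[1],.15],feed=.3); print(sense()["time_s"])
c=cam("wrist"); np.savez("w4",im=c[0],d=c[1],K=c[2],D=c[3],R=c[4],t=c[5]); save("w4",c[0],1.2)
```

```text
1082 ((0.615675687789917, -0.31164854764938354), 0.026085346937179565) [0.0507 0.0559 0.0575]
1381 ((0.6158062815666199, -0.30766674876213074), 0.024790892377495766) [0.0352 0.0439 0.0489]
True [ 0.61792953 -0.22896023  0.02785605] 0.05188290258252734 [-1.658806    0.08725734  5.37543386]
14.1
```

View pics/w4.png

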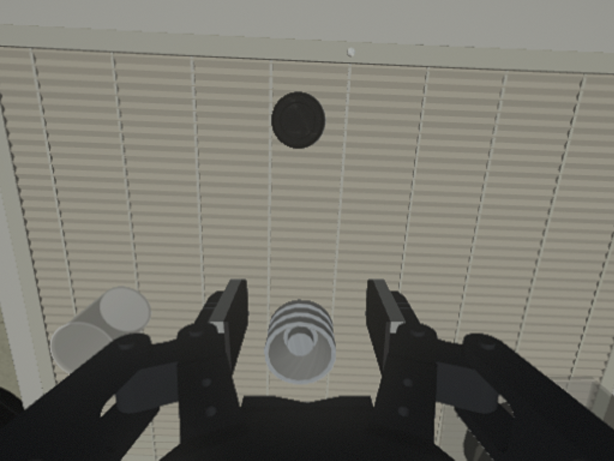

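The fingertips are 21.9 mm below the TCP at this gap. The close view shows the aluminium three-dish stack at (300,345), with two rim bands visible below the top one, so this is the one meant. I'll grip the top band only.

Run:
```python
from h import *
command_gripper(.066,30); R=down(ya+np.pi); g=np.array([.6157,-.3115,0])
move_l(g+[0,0,.11],R,feed=.2); print("w",sense()["wrist_force"])
hit=move_l(g+[0,0,.0684],feed=.06,until_force=6); print(hit,sense()["position"])
if not hit:
    command_gripper(.045,30); s=sense(); print(s["finger_gap"],s["gripper_force"],s["position"])
    move_l(g+[0,0,.09],feed=.03); move_l(g+[0,0,.19],feed=.15)
    s=sense(); print(s["finger_gap"],s["gripper_force"],s["time_s"],s["wrist_force"])
    c=cam("top"); w=cam("wrist"); save("lift",np.vstack([cv2.resize(c[0][140:236,240:368],(384,288)),cv2.resize(w[0],(384,288))]),1)
```

```text
w [ 0.48413831  0.42609185 -0.42805445]
False [ 0.61597751 -0.311527    0.06860418]
0.05060177529596964 31.091256737709045 [ 0.61619787 -0.31166333  0.06939366]
0.050321327094271506 31.231167688965797 17.8667 [ 0.0588071   0.68994534 -1.02122519]
```

View pics/lift.png

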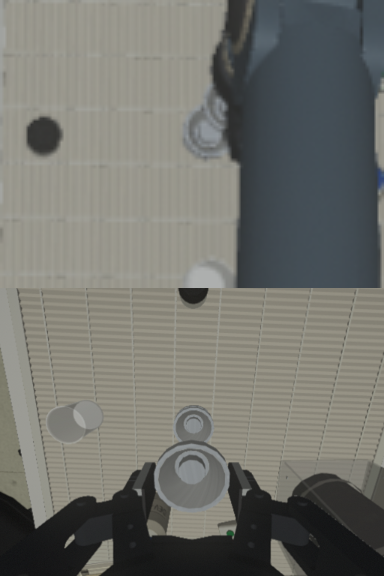

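One dish is in the gripper (lower half, at (192,475)), and the other two are still nested at (193,425). I'll move toward the seat and refine it from the dark seat floor on the way.

Run:
```python
from h import *
R=down(ya+np.pi); k=seat+d*.11
move_l([k[0],k[1],.19],R,feed=.22)
c=cam("wrist"); P=cloud(c); im=c[0]
g=cv2.cvtColor(im,cv2.COLOR_RGB2GRAY)
near=(np.hypot(P[...,0]-seat[0],P[...,1]-seat[1])<.04)&(P[...,2]>.06)&(P[...,2]<.085)
m=(near&(g<110)).astype(np.uint8); n,l,st,ct=cv2.connectedComponentsWithStats(m)
i=1+np.argmax(st[1:,4]); e=cv2.fitEllipse(cv2.findContours((l==i).astype(np.uint8),0,1)[0][0]); print(st[i],e, ray(c,e[0],.07),sense()["time_s"])
cv2.ellipse(im,e,(255,0,0),1); save("seat",im,1.0)
```

```text
[ 224    7   66   74 3820] ((256.34478759765625, 43.55960464477539), (65.5828857421875, 72.93771362304688), 0.844082772731781) [[0.58965866 0.17109254 0.07      ]] 19.8417
```

View pics/seat.png

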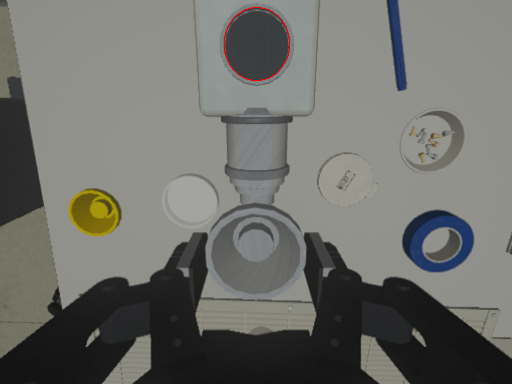

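The seat shows clearly at (256,44), and the fitted ellipse puts it at (0.5897, 0.171). I'll lower the dish there.

Run:
```python
from h import *
R=down(ya+np.pi); x,y=.5895,.1695
move_l([x,y,.19],R,feed=.2); move_l([x,y,.118],feed=.12); sleep(.2)
hit=move_l([x,y,.1055],feed=.025,until_force=3); s=sense(); print(hit,s["position"],s["wrist_force"])
command_gripper(.068,20); sleep(.2); move_l([x,y,.2],feed=.12)
move_l(np.array([x,y,.2])+d*.11,feed=.25); sleep(.2)
c=cam("wrist"); im=c[0]; P=cloud(c); h=P[(np.hypot(P[...,0]-x,P[...,1]-y)<.04)&(P[...,2]>.083)]
print(cv2.minEnclosingCircle(h[:,:2].astype(np.float32)),np.percentile(h[:,2],[5,50,95]),sense()["time_s"]); 
w=cam("top"); save("end",np.vstack([cv2.resize(im,(384,288)),cv2.resize(w[0][140:236,240:368],(384,288))]),1)
```

```text
True [0.58946903 0.16943585 0.10727342] [-0.66408002 -0.2996644   3.99228277]
((0.5888733863830566, 0.16875261068344116), 0.025872843340039253) [0.08340204 0.09146182 0.09542121] 24.2333
```

View pics/end.png

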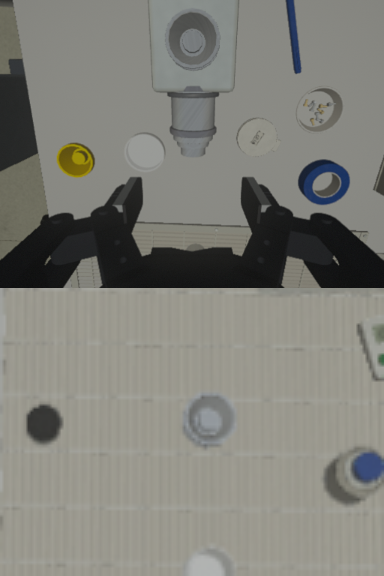

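The dish stands upright in the seat (upper half, at (192,40)), its centre about 2 mm off. The two lower dishes are still nested at (208,418), the probe is home and the bystanders haven't moved.

```bash
python3 -c "
from rig import *
print(finish_job())"
```

```text
the job is handed in; nothing more can be done
None
```

The job is handed in at about 24 s on the robot clock: the probe is home, the top dish stands upright in the seat, and the other two dishes and the bystanders look undisturbed; the verdict was not shown to me.

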